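# Clamp a hardness test block in its holding fixture

## Task

Clamp the steel test block in the holding fixture, ready for a hardness test, using only the fingertips or the outside of the fingers: push the block along its channel until it is home against the rear stop, then swing the clamp strap round over it as far as the stop pin, and only then push the cam lever fully down so that the strap holds the block tight. Nothing is to be picked up: the block stays flat in its channel, and the other things on the bench stay where they are.

Things in the scene. Friction and masses are not known exactly. Their poses are not given: they have to be found in the camera images.
- fixture: fixed holding fixture: steel base plate 12 mm thick, x -80 to +50, y -52 to +137 mm. Origin on the bench below where the block's centre is when home. Fixture x = the way the block slides home (away from the robot, turned up to 0.25 rad either way), y left, z up; all x, y, z below are in this frame, z from the bench
- rear_stop (a point): middle of the rear stop's face at x = 30 mm, z = 18 mm (stop top at z = 24). The channel runs along x up to it, open at the front: floor z = 12 mm, two rails with inner faces at y = -24 and +24 mm, from x = -50 to +26 mm, tops at z = 18 mm
- block_center (a point): centre of the steel test block to be clamped: 60 mm long (along x), 45 mm wide, 15 mm thick, about 0.32 kg, loose in the channel; bottom at z = 12, top at z = 27 mm. Starts 18 to 38 mm in front of home; home = this point at fixture x = 0
- strap_swing (a joint): angle (rad) of the strap about the upright stud: 0 = strap points to -x (towards the robot, parked left of the channel); grows counter-clockwise seen from above, its end moving away from the robot and to the right; 1.57 = points to -y across the block, hard against the stop pin. Friction 0.12 N m, stays where left. Starts 0 to 0.35. The lever turns with it, always pointing the opposite way
- strap_pivot (a point): on the stud axis, half-way up the strap (x = 12, y = 105, z = 42 mm)
- strap_end (a point): middle of the strap over its sprung tip, 100 mm from the stud axis, half-way up the strap. Strap: steel bar 24 mm wide, reaching 118 mm from the stud axis, under side z = 35, top z = 49 mm while the lever is up. Sprung tip below this point: 14 mm across, down to z = 30 mm, so 3 mm clear of the block
- stop_pin (a point): top of the strap's stop pin (8 mm thick, upright, at x = 28.5, y = 66, top z = 49 mm)
- cam_lever (a joint): angle (rad) of the cam lever about its level pin: 0 = raised 55 degrees above level; 0.96 = fully down, level (hard stop). Friction 0.2 N m, stays where left. Starts 0 to 0.15. Pressing it down lowers strap and tip 6 mm; the sprung tip then presses on the block with about 9 N
- lever_pin (a point): centre of the cam lever's pin, on the stud axis at z = 60 mm
- lever_grip (a point): middle of the black grip sleeve on the cam lever, on the lever's centre line 84 mm from the pin; the sleeve is 15 to 21 mm thick and covers 64 to 100 mm from the pin; nearer in the lever is a flat steel bar 13 mm wide, 8 mm thick. Nothing stands below the lever on its way down
- strap: the strap itself with its sprung tip, which moves down when the lever is pressed; origin on the stud axis at bench height
- test_block: the test block of point block_center; origin under its centre, its y along its length
- spare_block: spare steel test block, twin of the other one, 60x45x15 mm, lying on the bench to the right of the fixture, origin under its centre, z up. Leave alone
- thin_disc: thin steel disc, 33 mm across, 9 mm thick, lying on the fixture's base plate in the front part between channel and parked strap (top 21 mm above the bench); origin under its centre. Leave alone
- impact_device: steel impact device, a rod 126 mm long and 24 mm thick, lying on the bench behind the right half of the fixture; origin under its centre. Leave alone
- rebound_meter: hand-held meter with keypad, 148x68x30 mm, on the bench at the right; origin under its centre. Leave alone
- caliper: caliper, 247 mm long, lying on the bench at the left; origin under its centre. Leave alone
- sample_bottle: white bottle with screw cap, 47 mm across, 84 mm tall, on the bench behind the fixture; origin under its centre. Leave alone
There are look-alikes about, which are no part of the job. Leave any brown or green look-alike of the test_block alone.

How it is judged (in metres and radians):
On the way, in this order (a step that is already met when the one before it is completed fails the run):
1. the block is home against the rear stop (within 3 mm), strap still aside and lever still up (x of block_center in the frame of fixture above -0.003 m and y of block_center in the frame of fixture between -0.006 and 0.006 m and z of block_center in the frame of fixture below 0.022 m and angle between block_center's own z axis and vertical below 0.06 rad and value of joint cam_lever below 0.35 rad and value of joint strap_swing below 1.2 rad), for 0.2 s.
2. the strap is swung over the block to its stop pin (within 0.12 rad), lever still up (x of block_center in the frame of fixture above -0.003 m and y of block_center in the frame of fixture between -0.006 and 0.006 m and z of block_center in the frame of fixture below 0.022 m and angle between block_center's own z axis and vertical below 0.06 rad and value of joint strap_swing above 1.45 rad and value of joint cam_lever below 0.35 rad), for 0.2 s.
3. the cam lever is down and the strap presses on the block (x of block_center in the frame of fixture above -0.003 m and y of block_center in the frame of fixture between -0.006 and 0.006 m and z of block_center in the frame of fixture below 0.022 m and angle between block_center's own z axis and vertical below 0.06 rad and value of joint strap_swing above 1.45 rad and value of joint cam_lever above 0.86 rad and contact force between strap and test_block above 4 N), for 0.2 s.
At the end, for the whole second after the job is handed in: The block lies flat and at rest in its channel, within 3 mm of the rear stop; the strap stands across it within 0.12 rad of its stop pin (joint above 1.45); the cam lever is down (joint above 0.86 of 0.96); and the strap's tip presses on the block with more than 4 N (all of step 3 and linear speed of test_block below 0.01 m/s); the robot touches nothing.
It fails at once if the block is lifted more than 8 mm off the channel floor or tipped (z of block_center in the frame of fixture above 0.0275 m or angle between block_center's own z axis and vertical above 0.2 rad).
It fails at once if the cam lever is pushed down before the strap is over the block (value of joint cam_lever above 0.5 rad and value of joint strap_swing below 1.35 rad).
It fails at once if another thing on the bench is moved more than 15 mm (distance of any of spare_block, thin_disc, impact_device, rebound_meter, caliper, sample_bottle from where it was at the start of the episode above 0.015 m).
It also fails if it takes over 56 s, if anything falls off the work surface, if the arm or the gripper's body presses on something with over 40 N, if the wrist force passes 120 N, or if a joint passes its speed limit or range.

## Robot

A 6-joint arm with a two-finger parallel gripper is mounted at the origin on a cart in front of the work surface, level with it; the furniture and walls round the work are solid. World frame = base frame: x ahead of the robot, y to its left, z up, the work surface at z = 0. Lengths are in mm, angles in rad, forces in N, time in s.
With the tool pointing down it reaches from about 350 to 775 mm from the base axis. Payload 7.3 kg.
Tool frame: the origin (TCP) lies on the front face of the gripper's body, between the roots of the fingers; the fingertips stand 66 mm ahead of it and the grasp point (between the pads) lies 47 mm ahead of it (bot.tip_extent is the distance from the TCP to the fingertips, in mm); z points along the fingers, y is the line along which they close (so a half turn about z gives the same grasp; the last joint's range is limited). The gripper opens to 92 mm and grips with 3 to 60 N. Pads are 19 mm wide; open, the fingers measure 130 mm over their backs; the gripper's body (75 mm by 190 mm) begins 47 mm behind the grasp point.
Start: joints at [-1.451, 0.342, 1.524, -0, 1.275, -0.146], TCP at [137.929, -506.571, 292.241] pointing down, gripper open.
Joint ranges: [-2.53, 2.53], [-0.77, 2.02], [0.04, 2.7], [-1, 4.14], [0.28, 2.66], [-3.11, 3.11]. Speed limits (rad/s): [2.57, 2.57, 3.14, 3.14, 3.14, 3.14].

## Interface

Orientations are given as [roll, pitch, yaw] about the fixed x, y, z axes, in that order (R = Rz(yaw) Ry(pitch) Rx(roll)).
In Python, from plant import readout, viewer, order, bot gives the robot as it stands.
- The arm moves only by the shell command python3 -m creep 'ROWS'. ROWS is text: rows parted by semicolons, each of 7 numbers parted by spaces: the shift along the world's x, y, z in m, then the turn, a rotation vector about the world's x, y, z in rad, then the opening in per cent of the stroke, from 0 (shut) to 100 (fully open). A call has 1 to 8 rows; each row shifts and turns the commanded pose from where the row before left it; what a row does not reach is not made up. A row lasts 1/12 s, in which the tool goes at most 41.7 mm and 7.16 degrees, less where a joint would pass 70% of its speed; a pose out of reach is approached as far as the arm can. A call is refused whole if a number of a shift passes 0.0417 or a number of a turn 0.125, either way. A call with a gripper value outside its range is refused whole. The fingers move at their own pace and stop on an object; the grip force is fixed at half the most. Time passes only in rows, so rows that do not move let the fingers close. It gives the time, the measured TCP pose, the force, the opening and the grip force at its end, in the units of the state.
- readout.get_obs(): the state, without advancing time (a new reading comes with each control period).
- viewer.capture(name): name is "scene" or "top" or "wrist"; returns the picture (384x512x3 uint8, red, green, blue); there is no depth.
- viewer.camera_info(name): a dict with "fx", "fy", "cx", "cy" (pixels), "origin" and "rotation" of the camera in the world. Camera axes: x right, y up, looking along -z (the intrinsics and any distortion apply to the point x, -y, -z); pixel columns grow to the right and rows downward; lengths in mm; the calibration is good to about 2 mm. A picture is of the moment at which its call begins: read the wrist's pose just before it. camera_info takes no time and is no camera call; for the wrist camera it gives the pose at the moment of the call.
- order.close_job(): hands the job in; it is judged then, once.
The state is a dict: "time": time; "joint_positions": joint angles; "dq": joint speeds; "tau": joint torques, N m; "tool_pos": TCP position; "tcp_rot": TCP orientation; "contact_force": force on the tool from outside, world axes, zero at the start; "moment": the same for the moment, N m; "grip_width": finger opening in mm; "finger_force": force on a finger pad.
Only numpy, scipy, OpenCV 4.12 (cv2) and the standard library are available. Lean on these libraries where they do the work, as an engineer would, in place of code of your own. Each camera call takes 0.05 s, during which the arm holds its last target. There are 200 camera calls.

## Working session

There is one attempt and no reset: what is moved stays moved. The work goes in short steps, Python scripts to look and compute and a shell command to move; the robot and the scene stay as the last step left them, time stands still between calls to the robot, and variables do not carry over. Pictures are saved under pics/ and viewed, at most 11 in all, crops included, and the job is handed in when it is done.

```bash
mkdir -p pics; ls; cat > h.py <<'E'
import numpy as np,cv2
from plant import readout,viewer,order,bot
def ray(ci,u,v):
    d=np.array([(u-ci['cx'])/ci['fx'],-(v-ci['cy'])/ci['fy'],-1.]);R=np.array(ci['rotation']).reshape(3,3)
    return np.array(ci['origin'],float),R@d
def onz(ci,u,v,z):
    o,d=ray(ci,u,v);return (o+d*(z-o[2])/d[2])
def proj(ci,p):
    R=np.array(ci['rotation']).reshape(3,3);q=R.T@(np.array(p,float)-ci['origin'])
    return ci['cx']+ci['fx']*q[0]/-q[2],ci['cy']+ci['fy']*-q[1]/-q[2]
E
python3 - <<'E'
from h import *
o=readout.get_obs();print(o)
for n in ("scene","top"):
    print(viewer.camera_info(n))
    im=viewer.capture(n);cv2.imwrite(f"pics/{n}0.png",im[...,::-1])
E
```

```text
pics
{'time': 0.0, 'joint_positions': array([-1.45100742e+00,  3.42709087e-01,  1.52502720e+00, -1.19901162e-05,
        1.27540062e+00, -1.46042248e-01]), 'dq': array([ 0.00045012, -0.00215204,  0.00082784, -0.0011622 ,  0.00068233,
        0.00094734]), 'tau': array([ 8.73246427e-04, -4.31241417e+01, -2.44219798e+01,  7.18881330e-02,
        5.59620315e-02, -1.31634051e-04]), 'tool_pos': array([ 137.88284544, -506.24540041,  291.54841218]), 'tcp_rot': array([-3.14006317e+00, -2.13382210e-04,  2.65834495e-01]), 'contact_force': array([ 0.39980421,  0.34136801, -0.50735548]), 'moment': array([ 0.0003961 , -0.05790217,  0.02058114]), 'finger_force': 0.0, 'grip_width': 91.69067626451728}
{'fx': 481.999211075734, 'fy': 481.999211075734, 'cx': 255.94535787577263, 'cy': 189.23693465371016, 'origin': array([-427.43410898, -913.79430076, 1447.6623328 ]), 'rotation': array([ 0.79627812,  0.01576925, -0.85724861])}
{'fx': 473.66573947321695, 'fy': 473.66573947321695, 'cx': 252.19207781455302, 'cy': 193.7439958666887, 'origin': array([ 347.62505687,  -10.154072  , 1523.24439781]), 'rotation': array([ 1.61469748e-01,  1.52586873e-03, -1.56502920e+00])}
```

```bash
sed -i "s/np.array(ci\['rotation'\]).reshape(3,3)/Rot.from_euler('xyz',ci['rotation']).as_matrix()/;1a from scipy.spatial.transform import Rotation as Rot" h.py; cat h.py|head -8
```

```text
import numpy as np,cv2
from scipy.spatial.transform import Rotation as Rot
from plant import readout,viewer,order,bot
def ray(ci,u,v):
    d=np.array([(u-ci['cx'])/ci['fx'],-(v-ci['cy'])/ci['fy'],-1.]);R=Rot.from_euler('xyz',ci['rotation']).as_matrix()
    return np.array(ci['origin'],float),R@d
def onz(ci,u,v,z):
    o,d=ray(ci,u,v);return (o+d*(z-o[2])/d[2])
```

View pics/top0.png

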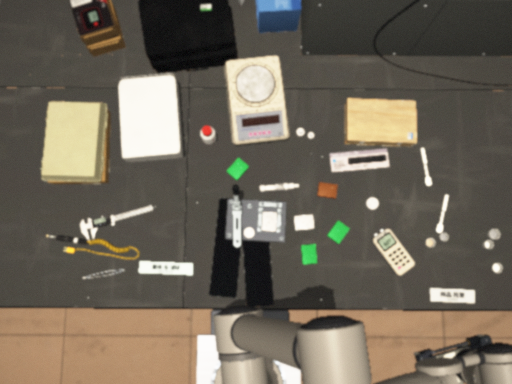

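View pics/scene0.png

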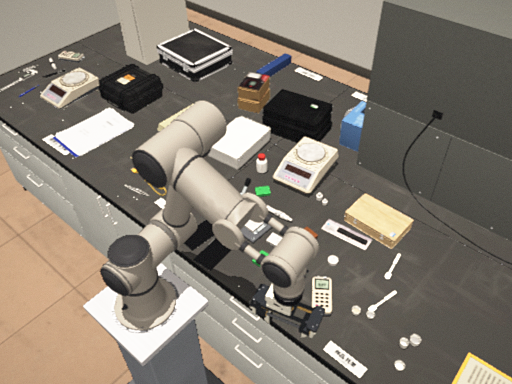

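```bash
python3 - <<'E'
from h import *
im=cv2.imread("pics/top0.png")[170:260,210:320]
cv2.imwrite("pics/crop.png",cv2.resize(im,None,fx=6,fy=6,interpolation=cv2.INTER_CUBIC))
ci=viewer.camera_info("top")
print(onz(ci,270,218,20),onz(ci,237,212,42),proj(ci,(400,0,0)))
E
```

```text
[514.41879437 -63.68324307  20.        ] [530.37986934  40.99779283  42.        ] (np.float64(249.83370997819998), np.float64(254.25488462848398))
```

View pics/crop.png

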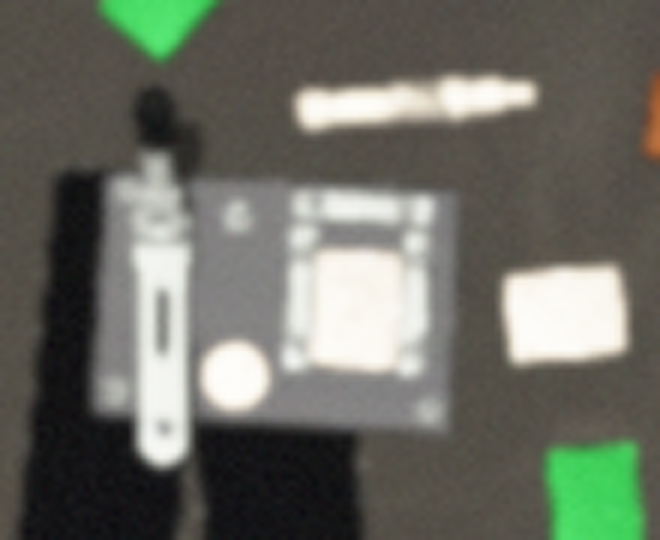

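```bash
python3 - <<'E'
from h import *
ci=viewer.camera_info("top")
c=[(103,178),(458,190),(447,432),(93,412)]
F=np.array([(50,137),(50,-52),(-80,-52),(-80,137)],float)
W=np.array([onz(ci,210+(u+.5)/6-.5,170+(v+.5)/6-.5,12)[:2] for u,v in c])
a,b=F-F.mean(0),W-W.mean(0)
th=np.arctan2((a[:,0]*b[:,1]-a[:,1]*b[:,0]).sum(),(a*b).sum())
R=np.array([[np.cos(th),-np.sin(th)],[np.sin(th),np.cos(th)]]);t=W.mean(0)-R@F.mean(0)
print(th,t,W-(F@R.T+t))
def f(u,v,z): return R.T@(onz(ci,210+(u+.5)/6-.5,170+(v+.5)/6-.5,z)[:2]-t)
print("block",f(357,310,27),"strap end",f(162,465,45),"strapmid",f(162,350,49),"disc",f(236,375,21),'grip',f(155,105,120))
wi=viewer.camera_info("wrist");print(wi,readout.get_obs()['tool_pos'])
E
```

```text
-0.03949506816649972 [522.08302408 -60.40909336] [[-2.13550069  1.05169115]
 [-0.13668896 -0.9504804 ]
 [ 0.11030378  0.48161374]
 [ 2.16188586 -0.58282448]]
block [-18.79113614  -0.85872508] strap end [-105.68762794   97.30179248] strapmid [-46.51484203 100.15975507] disc [-55.50186192  61.49237254] grip [ 69.94614513 107.14700574]
{'fx': 336.926677959307, 'fy': 336.926677959307, 'cx': 264.8665604320271, 'cy': 191.64054741497316, 'origin': array([ 209.58765869, -487.73428767,  382.60098474]), 'rotation': array([-0.28102871,  0.00175771, -1.30467523])} [ 137.87091382 -506.30858857  291.62861441]
```

```bash
python3 -m creep '.02 .03 0 0 0 -.03 0;.02 .03 0 0 0 -.03 0;.02 .03 0 0 0 -.03 0;.02 .03 0 0 0 -.03 0;.02 .03 0 0 0 -.03 0;.02 .03 0 0 0 -.03 0;.02 .03 0 0 0 -.03 0;.02 .03 0 0 0 -.03 0'; python3 -m creep '.02 .03 0 0 0 -.03 0;.02 .03 0 0 0 -.036 0;.02 .03 0 0 0 0 0;.02 .03 0 0 0 0 0;.02 .03 0 0 0 0 0;.02 .03 0 0 0 0 0;.02 .03 0 0 0 0 0;0 0 0 0 0 0 0'
python3 - <<'E'
from h import *
print(readout.get_obs()['tool_pos'],readout.get_obs()['tcp_rot'])
im=viewer.capture("wrist")[...,::-1];cv2.imwrite("pics/w1.png",im);print(viewer.camera_info("wrist"))
E
```

```text
time: 0.77
tool_pos: [298.4, -264.9, 292.1]
tcp_rot: [-3.141, 0.0, 0.024]
contact_force: [0.7, -0.3, 0.1]
grip_width: 43.2
finger_force: 0.0
time: 1.43
tool_pos: [440.0, -52.1, 292.0]
tcp_rot: [-3.14, -0.001, -0.035]
contact_force: [-0.9, 0.6, 0.3]
grip_width: 0.5
finger_force: 0.0
[440.04945573 -52.08581084 292.00744045] [-3.13968020e+00 -9.47983458e-04 -3.51435512e-02]
{'fx': 336.926677959307, 'fy': 336.926677959307, 'cx': 264.8665604320271, 'cy': 191.64054741497316, 'origin': array([513.10001959, -57.64194683, 382.73982603]), 'rotation': array([-2.8189818e-01,  5.3344164e-04, -1.6054616e+00])}
```

View pics/w1.png

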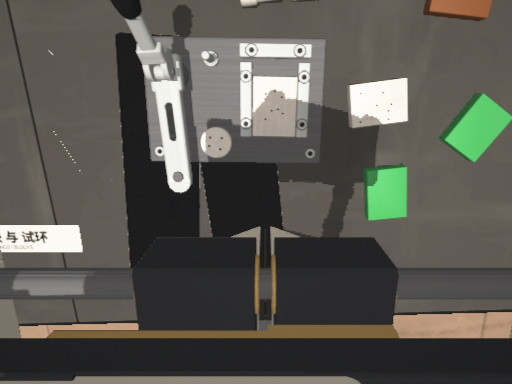

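```bash
python3 - <<'E'
from h import *
im=cv2.imread("pics/w1.png")[20:200,130:340]
cv2.imwrite("pics/w1c.png",cv2.resize(im,None,fx=3.3333,fy=3.3333,interpolation=cv2.INTER_CUBIC))
E
```

```text
(no output)
```

View pics/w1c.png

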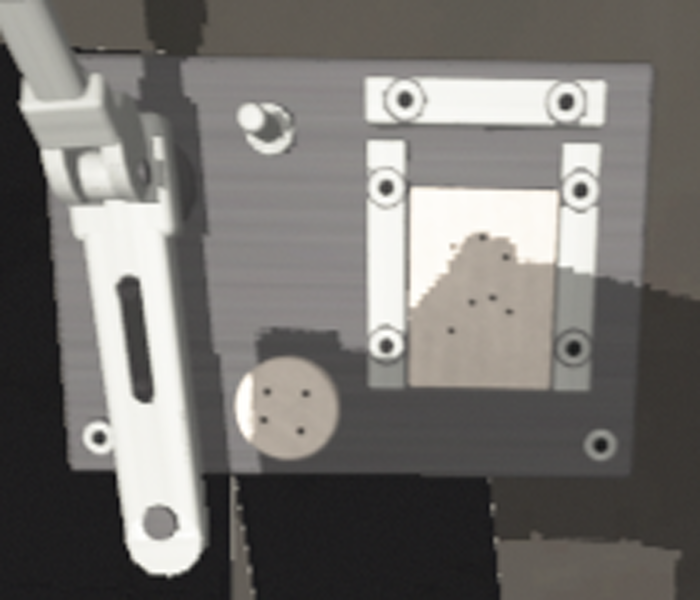

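```bash
cat > m.py <<'E'
from h import *
ci={'fx':336.9267,'fy':336.9267,'cx':264.8666,'cy':191.6405,'origin':np.array([513.1,-57.642,382.74]),'rotation':np.array([-.281898,.000533,-1.605462])}
w=lambda u,v,z:onz(ci,130+(u+.5)/3.3333-.5,20+(v+.5)/3.3333-.5,z)[:2]
F=np.array([(50,137),(50,-52),(-80,-52),(-80,137)],float)
W=np.array([w(u,v,12) for u,v in [(38,54),(652,66),(630,475),(72,470)]])
a,b=F-F.mean(0),W-W.mean(0)
th=np.arctan2((a[:,0]*b[:,1]-a[:,1]*b[:,0]).sum(),(a*b).sum())
R=np.array([[np.cos(th),-np.sin(th)],[np.sin(th),np.cos(th)]]);t=W.mean(0)-R@F.mean(0)
f=lambda u,v,z:(R.T@(w(u,v,z)-t)).round(1)
g=lambda x,y:(R@[x,y]+t).round(1)
E
python3 - <<'E'
from m import *
print(th,t,(W-(F@R.T+t)).round(1))
print("block",[f(u,v,27) for u,v in [(411,188),(557,188),(552,387),(408,387)]])
print("stop",f(368,122,24),f(605,124,24),"rails",f(406,388,18),f(553,388,18),f(406,140,18),f(560,143,18))
print("hole",f(161,522,49),"disc",f(287,408,21),"pin",f(250,117,49))
h=f(161,522,49);print("swing",np.arctan2(105-h[1],12-h[0]))
print("push start",g(-65,0),"home",g(-39.5,0),"strap start",g(-85,145))
E
```

```text
-0.047347952535152366 [518.5137081  -67.65986249] [[-1.  -1.2]
 [-1.9  1.6]
 [ 1.9  0.9]
 [ 1.1 -1.2]]
block [array([11.3, 22.1]), array([ 11.8, -21.7]), array([-47.5, -22.5]), array([-48.1,  22.8])]
stop [29.9 35. ] [ 30.2 -35.6] rails [-49.4  23.8] [-48.8 -23.6] [25.5 23.9] [ 25.2 -22.9]
hole [-87.4  97.4] disc [-56.  62.] pin [28.3 65.9]
swing 0.07631028182418377
push start [453.6 -64.6] home [479.1 -65.8] strap start [440.5  81.2]
```

```bash
python3 -m creep '.004 -.006 -.04 0 0 -.012 0;.0045 -.006 -.04 0 0 0 0;0 0 -.04 0 0 0 0;0 0 -.04 0 0 0 0;0 0 -.03 0 0 0 0;0 0 -.018 0 0 0 0;0 0 0 0 0 0 0'; python3 -m creep '.005 -.0002 0 0 0 0 0;.005 -.0002 0 0 0 0 0;.004 -.0002 0 0 0 0 0;.003 -.0002 0 0 0 0 0;.003 -.0001 0 0 0 0 0;.003 -.0002 0 0 0 0 0;.002 -.0001 0 0 0 0 0;0 0 0 0 0 0 0'
```

```text
time: 2.07
tool_pos: [443.7, -68.9, 80.9]
tcp_rot: [-3.14, 0.008, -0.054]
contact_force: [-0.3, 0.3, -0.1]
grip_width: 0.2
finger_force: 0.0
time: 2.73
tool_pos: [471.9, -69.7, 84.5]
tcp_rot: [3.141, -0.001, -0.052]
contact_force: [0.2, 0.1, 0.3]
grip_width: 0.6
finger_force: 0.3
```

```bash
python3 -m creep '-.004 0 0 0 0 0 0;0 .004 0 0 0 0.005 0;.003 -.0001 0 0 0 0 0;.003 -.0001 0 0 0 0 0;.002 -.0001 0 0 0 0 0;.001 0 0 0 0 0 0;0 0 0 0 0 0 0'; python3 -m creep '.001 0 0 0 0 0 0;.001 0 0 0 0 0 0;0 0 0 0 0 0 0'
python3 - <<'E'
from h import *
im=viewer.capture("wrist")[...,::-1];cv2.imwrite("pics/w2.png",im[0:300]);print(viewer.camera_info("wrist"))
E
```

```text
time: 3.32
tool_pos: [476.5, -66.0, 84.2]
tcp_rot: [-3.142, 0.0, -0.047]
contact_force: [-2.2, -0.1, 1.1]
grip_width: 0.4
finger_force: 0.8
time: 3.57
tool_pos: [478.6, -66.1, 84.2]
tcp_rot: [3.141, -0.0, -0.047]
contact_force: [-1.0, -0.1, 0.1]
grip_width: 0.3
finger_force: 0.8
{'fx': 336.926677959307, 'fy': 336.926677959307, 'cx': 264.8665604320271, 'cy': 191.64054741497316, 'origin': array([552.78445845, -70.5356078 , 175.16763523]), 'rotation': array([-2.80992301e-01, -6.69687795e-05, -1.61775602e+00])}
```

View pics/w2.png

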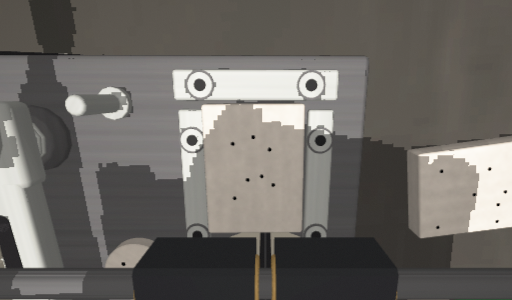

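```bash
python3 -m creep '.001 0 0 0 0 0 0;.001 0 0 0 0 0 0;0 0 0 0 0 0 0;0 0 0 0 0 0 0';python3 -m creep '.001 0 0 0 0 0 0;.001 0 0 0 0 0 0;0 0 0 0 0 0 0;0 0 0 0 0 0 0'
```

```text
time: 3.95
tool_pos: [480.0, -66.0, 84.1]
tcp_rot: [-3.142, 0.001, -0.047]
contact_force: [-5.0, 0.1, 2.1]
grip_width: 0.4
finger_force: 2.3
time: 4.28
tool_pos: [480.4, -65.9, 84.0]
tcp_rot: [-3.141, 0.005, -0.047]
contact_force: [-11.2, -1.4, 7.0]
grip_width: 0.8
finger_force: 5.3
```

```bash
python3 -m creep '-.015 0 0 0 0 0 0;-.01 0 .01 0 0 0 0;-.006 0 .04 0 0 0 0;0 .02 .03 0 0 0 0;0 .04 0 0 0 0 0;0 .04 0 0 0 0 0;0 .04 0 0 0 0 0;0 .007 0 0 0 0 0'; python3 -m creep '0 0 0 0 0 0 0;0 0 -.03 0 0 0 0;0 0 -.03 0 0 0 0;0 0 -.003 0 0 0 0;0 0 0 0 0 0 0;0 0 0 0 0 0 0'
```

```text
time: 4.95
tool_pos: [451.9, 85.5, 165.0]
tcp_rot: [-3.14, -0.004, -0.044]
contact_force: [-0.5, -0.1, -0.1]
grip_width: 0.1
finger_force: 0.0
time: 5.45
tool_pos: [452.2, 80.1, 102.0]
tcp_rot: [3.141, -0.001, -0.048]
contact_force: [0.4, -0.7, -0.0]
grip_width: 0.4
finger_force: 0.0
```

```bash
python3 - <<'E'
from m import *
p=np.array([452.2,80.1])
for th_ in np.r_[0.08,np.arange(.2,1.5,.1),1.5,1.56]:
    s,c=np.sin(th_),np.cos(th_);D=12+9.5*s+19*c
    q=g(12-c*85-s*D,105-s*85+c*D);print(round(th_,2),q,((q-p)).round(1));p=q
E
```

```text
0.08 [449.5  65.6] [ -2.7 -14.5]
0.2 [446.5  55.9] [-3.  -9.7]
0.3 [444.9  47.3] [-1.6 -8.6]
0.4 [444.2  38.5] [-0.7 -8.8]
0.5 [444.5  29.4] [ 0.3 -9.1]
0.6 [445.8  20.2] [ 1.3 -9.2]
0.7 [448.1  11. ] [ 2.3 -9.2]
0.8 [451.5   1.9] [ 3.4 -9.1]
0.9 [456.   -6.8] [ 4.5 -8.7]
1.0 [461.6 -15.1] [ 5.6 -8.3]
1.1 [468.1 -22.8] [ 6.5 -7.7]
1.2 [475.6 -29.8] [ 7.5 -7. ]
1.3 [484.  -35.9] [ 8.4 -6.1]
1.4 [493.1 -41. ] [ 9.1 -5.1]
1.5 [502.8 -45.1] [ 9.7 -4.1]
1.56 [508.9 -46.9] [ 6.1 -1.8]
```

```bash
python3 -m creep '-.003 -.007 -.004 0 0 0 0;0 -.007 0 0 0 0 0;-.003 -.01 0 0 0 0 0;-.0015 -.0085 0 0 0 0 0;-.0005 -.009 0 0 0 0 0;.0005 -.009 0 0 0 0 0;.001 -.009 0 0 0 0 0;0 0 0 0 0 0 0'; python3 -m creep '.0025 -.0095 0 0 0 0 0;.0035 -.009 0 0 0 0 0;.0045 -.0085 0 0 0 0 0;.0055 -.0085 0 0 0 0 0;.0065 -.0075 0 0 0 0 0;.0075 -.007 0 0 0 0 0;0 0 0 0 0 0 0;0 0 0 0 0 0 0'
```

```text
time: 6.12
tool_pos: [445.2, 19.7, 97.3]
tcp_rot: [3.141, -0.0, -0.049]
contact_force: [0.4, -0.4, -0.0]
grip_width: 0.5
finger_force: 0.0
time: 6.78
tool_pos: [475.5, -29.2, 97.2]
tcp_rot: [3.141, -0.001, -0.048]
contact_force: [-0.0, 0.0, -0.3]
grip_width: 0.2
finger_force: 0.0
```

```bash
python3 - <<'E'
from h import *
im=viewer.capture("wrist")[...,::-1];cv2.imwrite("pics/w3.png",im[0:300])
E
```

```text
(no output)
```

View pics/w3.png

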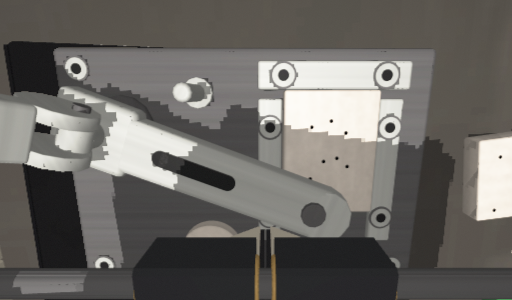

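The strap (hole at 313,214) has swung to about 1.2 rad ahead of the fingers. The block sits against the rear stop (edge at row 90). I'll carry on to the pin.

```bash
python3 -m creep '.0085 -.006 0 0 0 0 0;.009 -.005 0 0 0 0 0;.0095 -.004 0 0 0 0 0;.004 -.0015 0 0 0 0 0;.002 0 0 0 0 0 0;0 0 0 0 0 0 0;0 0 0 0 0 0 0'; python3 -m creep '.001 0 0 0 0 0 0;.001 0 0 0 0 0 0;0 0 0 0 0 0 0;0 0 0 0 0 0 0'
```

```text
time: 7.42
tool_pos: [507.8, -44.9, 97.2]
tcp_rot: [3.141, -0.0, -0.047]
contact_force: [-1.1, -0.5, 0.1]
grip_width: 0.8
finger_force: 0.0
time: 7.75
tool_pos: [509.7, -45.0, 97.2]
tcp_rot: [3.142, 0.0, -0.047]
contact_force: [-0.4, -0.2, -0.7]
grip_width: 0.5
finger_force: 0.5
```

```bash
python3 -m creep '.001 0 0 0 0 0 0;.001 0 0 0 0 0 0;0 0 0 0 0 0 0;0 0 0 0 0 0 0';python3 -m creep '.001 0 0 0 0 0 0;.001 0 0 0 0 0 0;0 0 0 0 0 0 0;0 0 0 0 0 0 0'
```

```text
time: 8.08
tool_pos: [511.4, -45.1, 97.1]
tcp_rot: [3.141, 0.001, -0.047]
contact_force: [-4.0, -2.3, 1.6]
grip_width: 0.5
finger_force: 2.2
time: 8.42
tool_pos: [511.9, -45.1, 96.9]
tcp_rot: [3.142, 0.005, -0.047]
contact_force: [-10.3, -2.4, 4.8]
grip_width: 0.3
finger_force: 5.0
```

```bash
python3 -m creep '-.015 0 0 0 0 0 0;-.005 0 .03 0 0 0 0;0 0 .04 0 0 0 0;0 0 .04 0 0 0 0;0 0 .04 0 0 0 0;0 .02 0 0 0 0 0;.02 .04 0 0 0 0 0;.02 .04 0 0 0 0 0'; python3 -m creep '.004 .04 0 0 0 0 0;0 .001 0 0 0 0 0;0 0 0 0 0 0 0;0 0 0 0 0 0 0'
python3 - <<'E'
from m import *
viewer_ci=viewer.camera_info("wrist");im=viewer.capture("wrist")[...,::-1];cv2.imwrite("pics/w4.png",im[0:300])
print(g(12,165),viewer_ci)
E
```

```text
time: 9.08
tool_pos: [532.2, 50.0, 249.0]
tcp_rot: [-3.141, -0.005, -0.05]
contact_force: [0.7, -0.5, -0.1]
grip_width: 0.7
finger_force: 0.0
time: 9.42
tool_pos: [535.3, 90.5, 247.2]
tcp_rot: [3.141, -0.001, -0.046]
contact_force: [-0.2, -0.6, -0.3]
grip_width: 0.6
finger_force: 0.0
[538.3  96.6] {'fx': 336.926677959307, 'fy': 336.926677959307, 'cx': 264.8665604320271, 'cy': 191.64054741497316, 'origin': array([609.45119156,  86.14932728, 338.18985528]), 'rotation': array([-2.80766060e-01, -2.05130541e-04, -1.61662159e+00])}
```

View pics/w4.png

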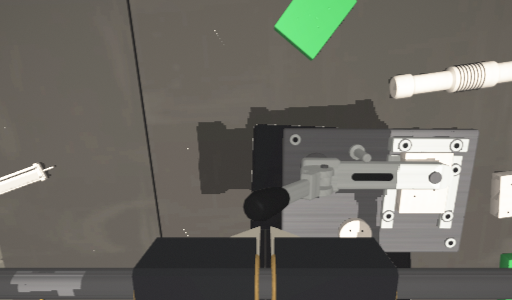

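```bash
python3 -m creep '.003 .0065 -.01 0 0 0 0;0 0 -.01 0 0 0 0;0 .001 -.008 0 0 0 0;0 .001 -.008 0 0 0 0;0 .001 -.008 0 0 0 0;0 .001 -.008 0 0 0 0;0 0 0 0 0 0 0'; python3 -m creep '0 .002 -.008 0 0 0 0;0 .002 -.008 0 0 0 0;0 .002 -.008 0 0 0 0;0 .002 -.008 0 0 0 0;0 .002 -.008 0 0 0 0;0 .002 -.006 0 0 0 0;0 0 0 0 0 0 0;0 0 0 0 0 0 0'
```

```text
time: 10.05
tool_pos: [541.5, 106.2, 199.1]
tcp_rot: [-3.13, -0.012, -0.048]
contact_force: [1.8, 22.5, 23.1]
grip_width: 0.4
finger_force: 16.2
time: 10.72
tool_pos: [547.9, 129.7, 158.0]
tcp_rot: [-3.11, -0.033, -0.05]
contact_force: [16.6, 79.6, 27.5]
grip_width: 0.2
finger_force: 45.4
```

```bash
python3 - <<'E'
from m import *
print(viewer.camera_info("wrist"));im=viewer.capture("wrist")[...,::-1];cv2.imwrite("pics/w5.png",im[0:384]);print(R.T@(readout.get_obs()['tool_pos'][:2]-t))
E
```

```text
{'fx': 336.926677959307, 'fy': 336.926677959307, 'cx': 264.8665604320271, 'cy': 191.64054741497316, 'origin': array([618.88742803, 122.34182603, 251.35381746]), 'rotation': array([-0.24835717,  0.03151761, -1.6190074 ])}
[ 20.02446465 198.51258955]
```

View pics/w5.png

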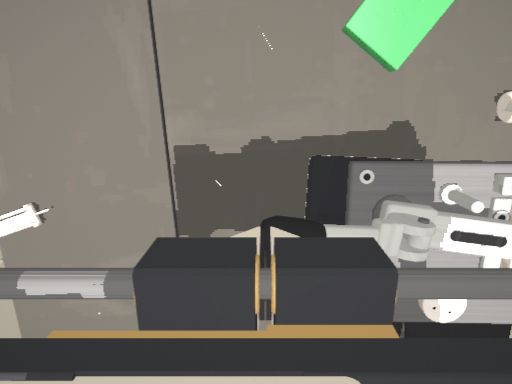

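```bash
python3 -m creep '.003 .02 0 0 0 0 0;0 .02 0 0 0 0 0;0 0 .02 0 0 0 0;0 0 .04 0 0 0 0;0 0 .01 0 0 0 0;0 0 0 0 0 0 0'
python3 - <<'E'
from m import *
o=readout.get_obs();print(o['tool_pos'],o['contact_force'],R.T@(o['tool_pos'][:2]-t))
ci2=viewer.camera_info("wrist");im=viewer.capture("wrist")[...,::-1];cv2.imwrite("pics/w6.png",im);print(ci2)
for ph in (0,.2,.4,.6,.8,.96): print(ph,proj(ci2,[*g(12,105+100*np.cos(ph)),58+100*np.sin(ph)]))
E
```

```text
time: 11.27
tool_pos: [542.7, 153.2, 222.2]
tcp_rot: [-3.14, -0.007, -0.047]
contact_force: [0.3, 0.2, 0.5]
grip_width: 0.8
finger_force: 0.0
[542.70931521 153.23580496 222.19774015] [0.31756441 0.24487205 0.48264896] [ 13.71344082 221.79329305]
{'fx': 336.926677959307, 'fy': 336.926677959307, 'cx': 264.8665604320271, 'cy': 191.64054741497316, 'origin': array([616.31741831, 148.7590185 , 313.66121412]), 'rotation': array([-2.74651983e-01,  1.19646083e-03, -1.61751814e+00])}
0 (np.float64(285.22749326236055), np.float64(195.81252837226594))
0.2 (np.float64(289.35981225705575), np.float64(203.48823127625917))
0.4 (np.float64(299.9796868167706), np.float64(212.08491521336538))
0.6 (np.float64(318.0007221130367), np.float64(221.19004681137085))
0.8 (np.float64(343.96677301439865), np.float64(230.46209834157187))
0.96 (np.float64(370.1933788324698), np.float64(237.5013518952107))
```

View pics/w6.png

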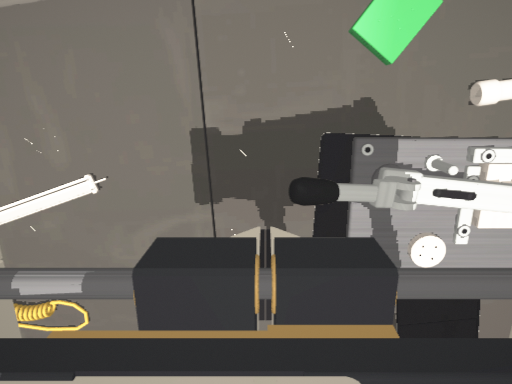

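The lever is most of the way down, with its sleeve end at (290,191). The strap has turned back about 0.1 rad off the pin, so I'll push it back first and then finish the press nearer the pin.

```bash
python3 -m creep '-.02 -.04 0 0 0 0 0;-.02 -.04 0 0 0 0 0;-.015 -.04 0 0 0 0 0;0 -.04 0 0 0 0 0;0 -.038 -.02 0 0 0 0;0 0 -.03 0 0 0 0;0 0 -.03 0 0 0 0;0 0 -.03 0 0 0 0'; python3 -m creep '0 0 -.015 0 0 0 0;0 0 0 0 0 0 0;0 0 0 0 0 0 0'
```

```text
time: 11.98
tool_pos: [488.1, -38.5, 107.4]
tcp_rot: [-3.141, 0.002, -0.05]
contact_force: [0.2, 0.6, -0.9]
grip_width: 0.2
finger_force: 0.0
time: 12.23
tool_pos: [487.0, -37.4, 92.5]
tcp_rot: [-3.141, 0.006, -0.048]
contact_force: [-2.3, -0.8, 4.3]
grip_width: 0.6
finger_force: 1.8
```

```bash
python3 -m creep '0 -.007 .007 0 0 0 0;.005 0 0 0 0 0 0;.005 0 0 0 0 0 0;.005 0 0 0 0 0 0;.004 0 0 0 0 0 0;.003 0 0 0 0 0 0;0 0 0 0 0 0 0'; python3 -m creep '.002 0 0 0 0 0 0;.002 0 0 0 0 0 0;0 0 0 0 0 0 0;0 0 0 0 0 0 0'
```

```text
time: 12.82
tool_pos: [511.3, -44.4, 101.4]
tcp_rot: [3.142, 0.001, -0.047]
contact_force: [-3.0, -1.2, -0.5]
grip_width: 0.3
finger_force: 0.9
time: 13.15
tool_pos: [512.4, -44.5, 101.3]
tcp_rot: [3.141, 0.007, -0.047]
contact_force: [-11.8, -5.2, 5.4]
grip_width: 0.7
finger_force: 6.1
```

```bash
python3 -m creep '-.015 0 0 0 0 0 0;-.008 0 .03 0 0 0 0;0 0 .04 0 0 0 0;0 .02 .03 0 0 0 0;.01 .04 0 0 0 0 0;.02 .04 0 0 0 0 0;.015 .04 0 0 0 0 0;.002 .009 0 0 0 0 0'; python3 -m creep '0 0 0 0 0 0 0;0 0 0 0 0 0 0'
```

```text
time: 13.82
tool_pos: [539.7, 106.0, 202.6]
tcp_rot: [-3.139, -0.005, -0.044]
contact_force: [-0.6, 0.0, -0.3]
grip_width: 1.1
finger_force: 0.0
time: 13.98
tool_pos: [537.4, 101.2, 201.6]
tcp_rot: [3.141, -0.0, -0.045]
contact_force: [-0.4, -0.1, -0.0]
grip_width: 0.3
finger_force: 0.0
```

```bash
python3 -m creep '.001 .003 -.02 0 0 0 0;0 0 -.02 0 0 0 0;0 0 -.006 0 0 0 0;0 0 -.004 0 0 0 0;0 0 -.004 0 0 0 0;0 0 0 0 0 0 0'; python3 -m creep '0 0 -.003 0 0 0 0;0 0 -.003 0 0 0 0;0 0 -.003 0 0 0 0;0 0 0 0 0 0 0;0 0 0 0 0 0 0'
```

```text
time: 14.48
tool_pos: [538.7, 103.1, 148.1]
tcp_rot: [3.141, -0.0, -0.048]
contact_force: [0.6, -0.3, 0.9]
grip_width: 0.4
finger_force: 0.3
time: 14.9
tool_pos: [538.9, 103.9, 138.9]
tcp_rot: [3.141, -0.001, -0.047]
contact_force: [0.4, 0.2, 1.6]
grip_width: 0.1
finger_force: 0.6
```

```bash
python3 -m creep '0 0 -.003 0 0 0 0;0 0 -.003 0 0 0 0;0 0 0 0 0 0 0;0 0 0 0 0 0 0'; python3 -m creep '0 0 -.003 0 0 0 0;0 0 0 0 0 0 0;0 0 0 0 0 0 0'
```

```text
time: 15.23
tool_pos: [538.9, 104.0, 132.9]
tcp_rot: [-3.141, -0.001, -0.047]
contact_force: [1.2, 0.4, 4.7]
grip_width: 0.6
finger_force: 2.0
time: 15.48
tool_pos: [539.3, 104.2, 131.8]
tcp_rot: [-3.141, -0.003, -0.047]
contact_force: [-2.6, 2.3, 18.3]
grip_width: 0.4
finger_force: 8.6
```

```bash
python3 -m creep '0 0 -.002 0 0 0 0;0 0 0 0 0 0 0;0 0 0 0 0 0 0;0 0 0 0 0 0 0'; python3 -m creep '0 0 .02 0 0 0 0;0 0 .04 0 0 0 0;-.03 -.03 .04 0 0 0 0;-.03 -.04 .04 0 0 0 0;-.03 -.04 .02 0 0 0 0;0 -.03 0 0 0 0 0;0 0 0 0 0 0 0;0 0 0 0 0 0 0'
python3 - <<'E'
from m import *
o=readout.get_obs();print(o['tool_pos'],o['contact_force'])
ci2=viewer.camera_info("wrist");im=viewer.capture("wrist")[...,::-1];cv2.imwrite("pics/w7.png",im[:260])
for n,p,z in (("leverend",(12,205),56),("strap tip centre",(12,5),43),("straptipend",(12,-13),43),("stop",(30,0),24),("blockfront",(-30,0),27)): print(n,proj(ci2,[*g(*p),z]))
E
```

```text
time: 15.82
tool_pos: [539.8, 104.3, 131.2]
tcp_rot: [-3.141, -0.005, -0.047]
contact_force: [-5.1, 1.8, 27.5]
grip_width: 0.1
finger_force: 13.1
time: 16.48
tool_pos: [474.0, -5.7, 257.7]
tcp_rot: [3.141, 0.001, -0.05]
contact_force: [-0.6, 0.7, 0.3]
grip_width: 0.3
finger_force: 0.0
[473.98658342  -5.72681596 257.71224522] [-0.61163486  0.74028451  0.32533435]
leverend (np.float64(92.12735239894735), np.float64(112.96231235279802))
strap tip centre (np.float64(325.5527536296196), np.float64(111.62213178294341))
straptipend (np.float64(345.95022824389997), np.float64(111.50734920724099))
stop (np.float64(328.3941601568747), np.float64(90.48947981871439))
blockfront (np.float64(325.7895592164213), np.float64(155.52066293125017))
```

View pics/w7.png

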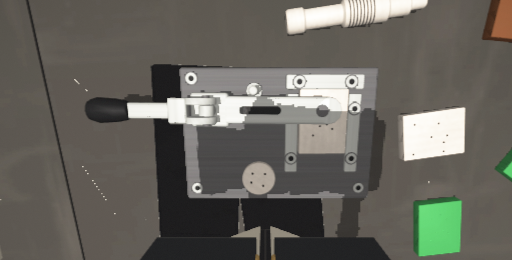

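The lever is level (end at 86,110). The strap lies straight across the block against the pin (hole at 323,110), the block is home (front edge at row 154) and the arm is clear. I'll hand the job in.

```bash
python3 -c "
from plant import order
print(order.close_job())"
```

```text
the job is handed in; nothing more can be done
None
```

I handed the job in at about 16.5 s: the last picture shows the block home against the rear stop, the strap across it at its stop pin and the cam lever level, with the arm clear; my first lever press turned the strap about 0.1 rad off the pin, so I pushed it back and finished the press (the clamp force itself was not measured, and no verdict was returned).

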